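# Bolt down the collet fixture and open its ring

## Robot

A 6-joint arm with a two-finger parallel gripper is mounted at the origin on the work surface. World frame = base frame: x ahead of the robot, y to its left, z up, the work surface at z = 0. Lengths are in mm, angles in degrees, forces in N, time in s.
With the tool pointing down it reaches from about 350 to 850 mm from the base axis. Payload 8.1 kg.
Tool frame: the origin (TCP) lies midway between the tips of the shut fingers; the grasp point (between the pads) lies 19 mm behind it; z points along the fingers, y is the line along which they close (so a half turn about z gives the same grasp; the last joint's range is limited). The gripper opens to 85 mm and grips with 20 to 120 N. Pads are 22 mm wide; open, the fingers measure 114 mm over their backs; the gripper's body (76 mm by 85 mm) begins 54 mm behind the grasp point. The pads swing forward as they close: fully open they stand 13 mm farther back than shut.
Start: joints at [-74.507, 7.471, 85.268, -0, 87.261, -4.893], TCP at [209.024, -562.418, 199.192] pointing down, gripper open.
Joint ranges: [-169.43, 169.43], [-51.17, 129.36], [1.28, 143.12], [-76.62, 256.62], [0, 156.53], [-152.29, 152.29]. Speed limits (degrees/s): [136.94, 136.94, 159.86, 180, 180, 180].

## Interface

Orientations are given as [roll, pitch, yaw] about the fixed x, y, z axes, in that order (R = Rz(yaw) Ry(pitch) Rx(roll)).
In Python, from bench import r gives the robot as it stands.
- The arm moves only by the tool step_arm, never from a script. Its arguments are lists of equal length, an entry for each row: "delta_pos": the shift along the world's x, y, z in units of 200 mm (1.0 is 200 mm), a list of three; "spin": the turn about the world's z in units of 180 degrees (1.0 is 180 degrees). In form: {"delta_pos": [[dx, dy, dz], ...], "spin": [spin, ...]}. A call has 1 to 8 rows; each row shifts and turns the commanded pose from where the row before left it; what a row does not reach is not made up. A row lasts 1/8 s, in which the tool goes at most 62.5 mm and 10.7 degrees, less where a joint would pass 70% of its speed; a pose out of reach is approached as far as the arm can. A call with a number of a shift or a turn outside -1 to 1 is refused whole. A call with a gripper value outside its range is refused whole. "gripper" is the opening, from -1 (shut) to 1 (fully open), set as the call begins (left out, the last holds). The fingers move at their own pace and stop on an object; "squeeze" is the grip in N (left out, the last holds). Time passes only in rows, so rows that do not move let the fingers close. It gives the time, the measured TCP pose, the force, the opening and the grip force at its end, in the units of the state.
- r.sense(): the state, without advancing time (a new reading comes with each control period).
- r.snapshot(name): name is "scene" or "top"; returns a dict with "pixels" (420x560x3 uint8, blue, green, red), "fx", "fy", "cx", "cy" (pixels), "dist_coeffs" ([k1, k2, p1, p2, k3] as OpenCV has them; the pictures are not rectified), "camera_from_world" (4x4, takes a point from world to camera coordinates). Camera axes: x right, y up, looking along -z (the intrinsics and any distortion apply to the point x, -y, -z); pixel columns grow to the right and rows downward; lengths in mm; the calibration is good to about 2 mm. A picture is of the moment at which its call begins. There is no depth.
- r.hand_in(): hands the job in; it is judged then, once.
The state is a dict: "time": time; "joint_pos": joint angles; "qd": joint speeds; "joint_efforts": joint torques, N m; "tool_pos": TCP position; "tcp_rot": TCP orientation; "ft_force": force on the tool from outside, world axes, zero at the start; "wrist_torque": the same for the moment, N m; "finger_gap": finger opening in mm; "grip_force": force on a finger pad.
Only numpy, scipy, OpenCV 4.12 (cv2) and the standard library are available. Lean on these libraries where they do the work, as an engineer would, in place of code of your own. Each camera call takes 0.05 s, during which the arm holds its last target. There are 200 camera calls.

## Task

Make the collet fixture ready for the next hose fitting. Drop the wing-handled T-bolt into the bed's T-slot, slide it fully home into the open slot in the fixture's foot with its collar resting on the foot, and lock it with a quarter turn clockwise; then turn the fixture's closing ring clockwise by its lever, past its clicks, as far as the stop post. Leave the other things on the bench where they are.

Things in the scene. Friction and masses are not known exactly. Their poses are not given: they have to be found in the camera images.
- tbolt_mid (a point): Quarter-turn T-bolt, plain steel, standing upright on its head, 93 mm tall, 0.4 kg. Point on its axis, 46 mm above the head's underside; z up. Its collar, 40 mm diameter with bevelled lower edge, has its lower face 2 mm above this point; shank below it 18 mm diameter. x lies along both head and wing. Half a turn about z gives the same bolt.
- tbolt_wing (a point): Centre of the T-bolt's wing handle, on its axis 80 mm above the head's underside: a flat steel wing 64 mm long (x), 12 mm thick (y), 26 mm tall, in line with the head below.
- tbolt_head (a point): Centre of the underside of the T-bolt's hammer head: 48 mm long (x), 29 mm wide (y), 12 mm thick. Two opposite corners are cut away, so in the slot it turns clockwise only (from above), and meets the cavity's walls just after a quarter turn.
- bed: Steel T-slot bed plate fixed on the bench, 190 mm (x) by 360 mm (y), 44 mm tall; origin at the centre of its underside. Two T-slots run along y over its whole length, open at the ends, at x = -45 mm (the slot in use) and x = +45 mm.
- slot (a point): Middle of the slot in use, at the bed's top face, axes as the bed's. Mouth 33 mm wide and 17 mm deep; below it a cavity 50.4 mm wide and 19 mm high, its floor 36 mm below this point. The bolt's head can be dropped in only lengthwise, clear of the fixture's foot.
- fixture: Grey collet fixture fixed on the bed over the slot in use; origin on the barrel's axis at the foot's underside (bed's top face); y along the slot, z up. Foot 92 mm wide (x), 14 mm thick, reaching 114 mm both ways along y. Ear at +y already bolted. Ear at -y has a U-slot 22 mm wide along y, open at y = -114 mm (rounded lips), closed at y = -81 mm. Barrel 58 mm diameter, 63 mm tall.
- seat (a point): Where the T-bolt's axis belongs in the U-slot: (0, -92, 14) mm in the fixture's frame, 11 mm before the closed end, at the foot's top face. The bolt's collar rests on the foot here; its head then hangs 2 mm above the cavity's floor and 5 mm below its roof.
- ring (a joint): Closing ring round the barrel, 76 mm diameter, with lever. 0 = anticlockwise end, lever 1.4 rad anticlockwise of the fixture's x axis; grows clockwise (from above); 1.3 rad = the stop, lever beside the upright stop post and 0.1 rad anticlockwise of that axis. Springs into detents at 0, 0.65 and 1.3; about 4 N at the grip moves it on.
- ring_handle (a point): Middle of the lever's upright round grip: black plastic, 22 mm diameter, 62 mm tall, top 28 mm above this point; 100 mm from the barrel's axis and 78 mm above the foot's underside. x points outward from the barrel, z up. The lever bar runs 28 mm below this point.
- stud: Bystander: a plain clamping stud standing on its square head (40 x 40 x 13 mm), with washer and hexagon nut, 92 mm tall; it has no wing and does not fit the slots. Origin at the centre of its underside.
- ferrule_a: Bystander: an aluminium crimp ferrule standing on the bed plate over the second slot: tube, 48 mm diameter, 62 mm tall. Origin at the centre of its underside.
- ferrule_b: Bystander: a second ferrule of the same size standing on the bench. Origin at the centre of its underside.
- fitting_a: Bystander: a steel hose fitting standing on its hexagon, 42 mm wide, 88 mm tall. Origin at the centre of its underside.
- fitting_b: Bystander: a steel hose fitting standing on its hexagon, 42 mm wide, 76 mm tall. Origin at the centre of its underside.
- spanner: Bystander: a steel spanner lying flat on the bench, 190 mm long. Origin at the centre of its underside.
- lube: Bystander: a white bottle of assembly lubricant, 58 mm diameter, 165 mm tall. Origin at the centre of its underside.
- die: Bystander: a dark stepped crimping die segment, 60 x 46 mm, 54 mm tall. Origin at the centre of its underside.
Things that resemble listed ones, but are neither listed nor needed, are in the scene too. What is shaped like the part that bears tbolt_mid but pink is not meant.

How it is judged:
By the outcome, as a careful person would: the job done as asked, in the order asked, and still so for the second after the job is handed in, with the robot touching nothing.
It also fails if it takes over 59 s, if anything falls off the work surface, if the arm or the gripper's body presses on something with over 40 N, if the wrist force passes 120 N, or if a joint passes its speed limit or range.

## Working session

There is one attempt and no reset: what is moved stays moved. The work goes in short steps, Python scripts to look and compute and a tool call to move; the robot and the scene stay as the last step left them, time stands still between calls to the robot, and variables do not carry over. Pictures are saved under pics/ and viewed, at most 10 in all, crops included, and the job is handed in when it is done.

Besides the shell and the picture viewer there is one more tool, called after "Emit:" as name(argument=value, ...), one argument or row to a line, values as JSON. step_arm: Moves the arm, as the interface text tells. Shifts and turns lie within -1 to 1; 1 stands for 200 mm of shift or 180 degrees of turn. Its arguments: {"type":"object","properties":{"delta_pos":{"type":"array","items":{"type":"array","items":{"type":"number","minimum":-1,"maximum":1}}},"spin":{"type":"array","items":{"type":"number","minimum":-1,"maximum":1}},"gripper":{"type":"number"},"squeeze":{"type":"number"}},"required":["delta_pos","spin"]}

```bash
ls; mkdir -p pics; python3 - <<'E'
from bench import r
import cv2,json
for n in("scene","top"):
    s=r.snapshot(n); cv2.imwrite(f"pics/{n}0.png",s["pixels"])
    print(n,s["fx"],s["fy"],s["cx"],s["cy"],s["dist_coeffs"]); print(s["camera_from_world"])
print(r.sense())
E
```

```text
pics
scene 403.5192800673269 403.5192800673269 275.81451534616275 204.73896281680558 [-0.07194168  0.          0.          0.          0.        ]
[[ 1.29122705e-01  9.91460586e-01  1.82546581e-02 -8.36029363e+01]
 [-6.94112113e-01  7.72199463e-02  7.15713248e-01  2.90936950e+02]
 [ 7.08191853e-01 -1.05085610e-01  6.98155651e-01 -1.42568611e+03]
 [ 0.00000000e+00  0.00000000e+00  0.00000000e+00  1.00000000e+00]]
top 431.13287623481574 431.13287623481574 272.87316452056996 206.79503889852083 [-0.08866167  0.          0.          0.          0.        ]
[[-2.75078227e-02 -9.99595145e-01  7.27087201e-03  3.03578746e+01]
 [ 9.96407694e-01 -2.68358635e-02  8.03214975e-02 -4.90702044e+02]
 [-8.00938588e-02  9.45422233e-03  9.96742490e-01 -1.10426326e+03]
 [ 0.00000000e+00  0.00000000e+00  0.00000000e+00  1.00000000e+00]]
{'time': 0.1, 'joint_pos': array([-7.45072288e+01,  7.51158430e+00,  8.53242461e+01,  3.53312801e-04,
        8.72603230e+01, -4.89393312e+00]), 'qd': array([ 0.00551061, -0.11475603, -0.26989897,  0.08730593,  0.0712999 ,
        0.04643379]), 'joint_efforts': array([ 4.60581705e-04, -5.70950925e+01, -5.01942050e+01, -2.50241610e-04,
        8.12622631e-03,  5.28038004e-05]), 'tool_pos': array([ 208.88008808, -561.88084295,  198.22942769]), 'tcp_rot': array([-1.79904227e+02, -8.55456772e-03,  2.03866800e+01]), 'ft_force': array([-0.18922978,  0.1094401 ,  0.12439053]), 'wrist_torque': array([-0.01906471,  0.02050772,  0.02546236]), 'grip_force': 0.0, 'finger_gap': 85.45713958620937}
```

View pics/scene0.png

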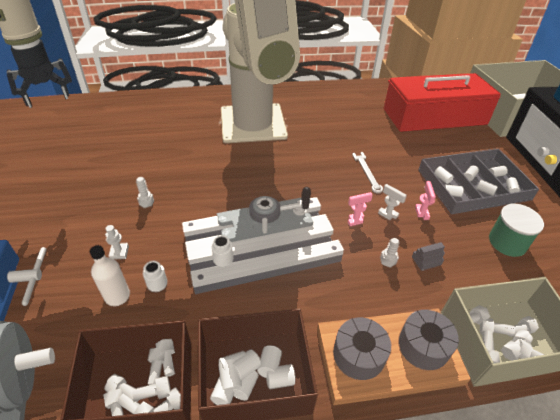

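View pics/top0.png

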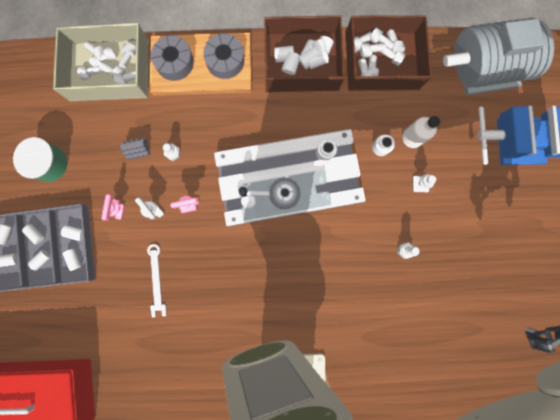

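```bash
cat > h.py <<'E'
import numpy as np, cv2
def cam(s):
    K=np.array([[s["fx"],0,s["cx"]],[0,s["fy"],s["cy"]],[0,0,1]]);return K,np.array(s["dist_coeffs"]),np.array(s["camera_from_world"])
F=np.diag([1,-1,-1.])
def ray(s,uv):
    K,d,T=cam(s);p=cv2.undistortPoints(np.array([[uv]],float),K,d)[0,0]
    return -T[:3,:3].T@T[:3,3], T[:3,:3].T@F@np.array([p[0],p[1],1])
def onz(s,uv,z):
    o,v=ray(s,uv);return o+v*(z-o[2])/v[2]
def proj(s,P):
    K,d,T=cam(s);P=np.atleast_2d(P).astype(float)
    Q=(P@T[:3,:3].T+T[:3,3])@F
    return cv2.projectPoints(Q,np.zeros(3),np.zeros(3),K,d)[0][:,0]
def tri(s1,a,s2,b):
    (o1,v1),(o2,v2)=ray(s1,a),ray(s2,b)
    t=np.linalg.lstsq(np.c_[v1,-v2],o2-o1,rcond=None)[0]
    p,q=o1+t[0]*v1,o2+t[1]*v2;return (p+q)/2,np.linalg.norm(p-q)
E
python3 - <<'E'
import cv2,numpy as np
a=cv2.imread("pics/top0.png")[125:230,95:375];b=cv2.imread("pics/scene0.png")[168:290,178:448]
f=lambda x:cv2.resize(x,(784,int(x.shape[0]*784/x.shape[1])),interpolation=cv2.INTER_CUBIC)
a,b=f(a),f(b);a=a[:250];c=np.vstack([a,b]);print(c.shape)
cv2.imwrite("pics/c1.png",c[:600])
E
```

```text
(604, 784, 3)
```

View pics/c1.png

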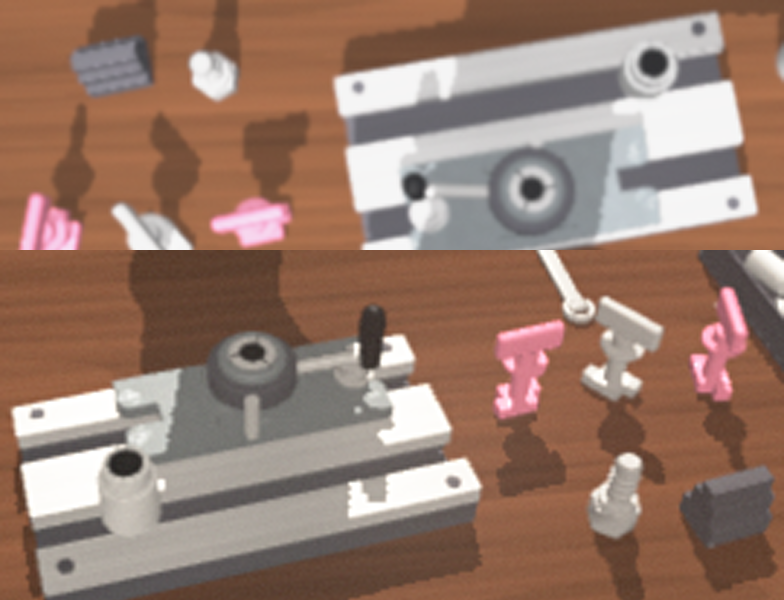

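The only plain-steel winged bolt is top (148,208) / scene (392,203). What could be mistaken for it: the pink look-alikes at top (113,207) and (185,204), and the wingless studs/fittings at top (171,151), (408,250) and (424,183), the last of which has a square base. The crop confirms the grey wing and collar. The lever points to +y and the open U-slot is on the -y side (image right). The stop post is at crop (252,415).

```bash
python3 - <<'E'
from bench import r
import cv2,numpy as np
from h import *
t=r.snapshot("top");s=r.snapshot("scene")
g=cv2.cvtColor(t["pixels"],cv2.COLOR_BGR2GRAY)
c=np.array([[214.6,152.5],[352.1,129.3],[365.4,200.7],[225,223]],np.float32).reshape(-1,1,2)
c=cv2.cornerSubPix(g,c,(4,4),(-1,-1),(3,40,.01))[:,0];print(c)
P=np.array([onz(t,x,44) for x in c]);print(P.round(1))
print([np.linalg.norm(P[i]-P[(i+1)%4]).round(1) for i in range(4)])
x=(P[0]+P[1]-P[2]-P[3])[:2];y=(P[0]+P[3]-P[1]-P[2])[:2]
print("ctr",P.mean(0).round(1),"yawx",np.degrees(np.arctan2(x[1],x[0])),"yawy",np.degrees(np.arctan2(-y[0],y[1])))
for n,im,cc,rad in(("hole",t,(285,192),8),("holeS",s,(265,203),7),("grip",t,(243,191),8)):
    gg=cv2.cvtColor(im["pixels"],cv2.COLOR_BGR2GRAY);m=np.zeros_like(gg);cv2.circle(m,cc,rad,255,-1)
    v,u=np.nonzero((m>0)&(gg<55));print(n,len(u),u.mean(),v.mean())
    for z in(107,150):print(z,onz(im,(u.mean(),v.mean()),z).round(1))
Z=lambda im,x0,y0,w,h:cv2.resize(im["pixels"][y0:y0+h,x0:x0+w],(400,300),interpolation=cv2.INTER_CUBIC)
cv2.imwrite("pics/c2.png",np.vstack([np.hstack([Z(t,128,190,40,30),Z(s,372,178,60,45)]),np.hstack([Z(t,300,165,80,60),Z(t,225,155,80,60)])]))
E
```

```text
[[214.04193 152.08566]
 [349.93158 128.86705]
 [365.13474 200.63219]
 [225.90927 225.51918]]
[[ 635.1  165.2   44. ]
 [ 687.7 -189.2   44. ]
 [ 498.9 -220.    44. ]
 [ 444.9  137.9   44. ]]
[np.float64(358.2), np.float64(191.3), np.float64(362.0), np.float64(192.2)]
ctr [566.6 -26.5  44. ] yawx 8.718507407955677 yawy 8.509054274879274
hole 16 284.5 192.0
107 [519.3 -11.2 107. ]
150 [514.4  -9.6 150. ]
holeS 25 264.36 202.84
107 [521.3 -13.6 107. ]
150 [565.5 -18.4 150. ]
grip 2 244.5 192.0
107 [521.9  85.2 107. ]
150 [516.9  82.8 150. ]
```

View pics/c2.png

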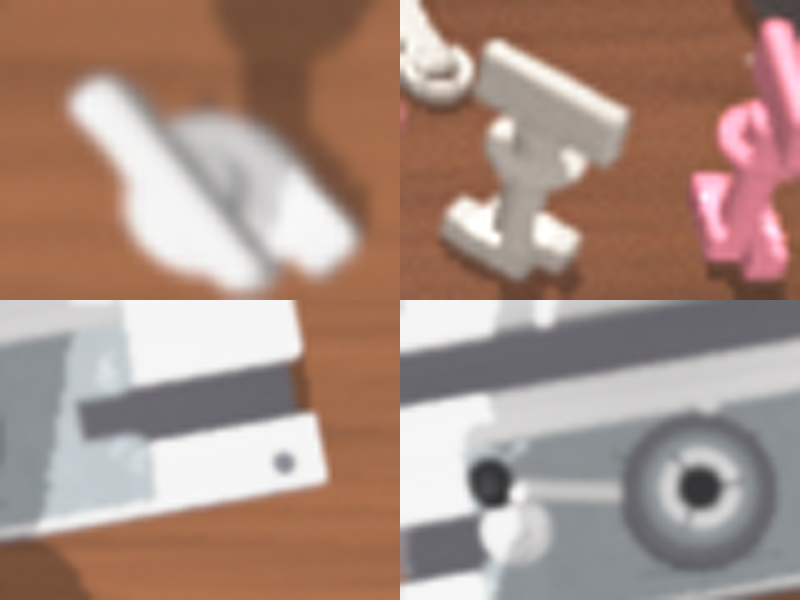

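```bash
python3 - <<'E'
from bench import r
from h import *
t=r.snapshot("top");s=r.snapshot("scene")
A=[(137.8,198.7),(152.6,218)];B=[(385.2,184.9),(406,194.9)]
for n,im,L in(("t",t,A),("s",s,B)):
    p=[onz(im,x,93) for x in L];d=p[0]-p[1];print(n,np.round(p,1),np.linalg.norm(d),np.degrees(np.arctan2(d[1],d[0])),((p[0]+p[1])/2).round(1))
# axis combos
for a in A:
    for b in B: print(tri(t,a,s,b))
y=np.radians(8.6);X=np.array([np.cos(y),np.sin(y)]);Y=np.array([-np.sin(y),np.cos(y)]);c=np.array([566.6,-26.5])
for n,uv,z in(("mouth+",(359.4,176.6),44),("mouth-",(362.4,187.4),44),("U+",(325.6,183),58),("U-",(329.6,192.4),58),("Uend",(316.3,186.5),58),("hole",(284.5,192.3),107),("grip",(243.3,191.5),150)):
    p=onz(t,uv,z)[:2];print(n,p.round(1),"bed",((p-c)@X).round(1),((p-c)@Y).round(1))
E
```

```text
t [[514.3 348.8  93. ]
 [465.9 312.2  93. ]] 60.673028989878446 37.065975447391146 [490.1 330.5  93. ]
s [[474.4 311.6  93. ]
 [517.8 353.3  93. ]] 60.24070869558688 -136.17646208397477 [496.1 332.4  93. ]
(array([505.67103501, 317.16715458, 124.47631888]), np.float64(42.94780732000996))
(array([515.36296579, 352.11320315,  90.43637364]), np.float64(5.073060411031777))
(array([466.56206837, 314.95789608,  85.69729587]), np.float64(1.5356787829746652))
(array([477.06329782, 349.26156954,  53.76358098]), np.float64(53.579555354052786))
mouth+ [ 561.5 -208. ] bed -32.2 -178.7
mouth- [ 533.2 -214.5] bed -61.1 -180.9
U+ [ 545.2 -117.9] bed -34.9 -87.2
U- [ 520.9 -127.2] bed -60.2 -92.7
Uend [536.8 -94. ] bed -39.5 -62.3
hole [518.6 -11.2] bed -45.2 22.3
grip [518.1  85.5] bed -31.2 118.0
```

Wing bolt: centre ≈(491,332), yaw ≈38°, length 61 mm (64 expected), tops at z≈88 (93 expected). Bed: 360×191 mm (given 360×190), yaw 8.6°. Fixture: at bed (-45,+21), i.e. U-slot opens toward -y. All of these agree with the description, so I start moving.

Emit:
step_arm(
  delta_pos=[
    [0.19,0.19,0],
    [0.19,0.19,0],
    [0.19,0.19,0],
    [0.19,0.19,0],
    [0.19,0.19,0],
    [0.19,0.19,0],
    [0.19,0.19,0],
    [0.1,0.25,0],
  ],
  spin=[0.0125,0.0125,0.0125,0.0125,0.0125,0.0125,0.0125,0.0105],
  gripper=0.18,
)

```text
time: 1.3
tool_pos: [496.4, -245.1, 199.1]
tcp_rot: [180.0, -0.0, 38.1]
ft_force: [0.7, 1.3, -0.9]
finger_gap: 50.4
grip_force: 0.0
```

Emit:
step_arm(
  delta_pos=[
    [0,0.29,0],
    [0,0.29,0],
    [0,0.29,0],
    [0,0.29,0],
    [0,0.29,0],
    [0,0.29,0],
    [0,0.29,0],
    [0,0.29,0],
  ],
  spin=[0,0,0,0,0,0,0,0],
)

```text
time: 2.3
tool_pos: [494.8, 219.5, 199.4]
tcp_rot: [180.0, -0.0, 38.0]
ft_force: [0.7, -0.8, 0.1]
finger_gap: 50.3
grip_force: 0.0
```

Emit:
step_arm(
  delta_pos=[
    [0,0.29,0],
    [0,0.2,0],
    [0,0.0,0],
    [0,0,-0.15],
    [0,0,-0.15],
    [0,0,0],
  ],
  spin=[0,0,0,0,0,0],
)

```text
time: 3.05
tool_pos: [493.2, 313.7, 136.2]
tcp_rot: [-180.0, 0.3, 38.0]
ft_force: [-0.5, -0.2, 0.0]
finger_gap: 50.3
grip_force: 0.0
```

Emit:
step_arm(
  delta_pos=[
    [-0.01,0.09,0],
    [0,0,0],
  ],
  spin=[0,0],
)

```text
time: 3.3
tool_pos: [493.8, 335.5, 141.3]
tcp_rot: [180.0, -0.2, 38.1]
ft_force: [0.1, -0.2, -0.0]
finger_gap: 50.6
grip_force: 0.0
```

```bash
python3 - <<'E'
from bench import r
from h import *
t=r.snapshot("top");s=r.snapshot("scene");print(r.sense()["tool_pos"])
Z=lambda im,x0,y0,w,h:cv2.resize(im["pixels"][y0:y0+h,x0:x0+w],(400,400),interpolation=cv2.INTER_CUBIC)
cv2.imwrite("pics/c3.png",np.hstack([Z(t,100,165,80,80),Z(s,352,150,80,80)]))
E
```

```text
[493.66018317 334.41692018 140.66253991]
```

View pics/c3.png

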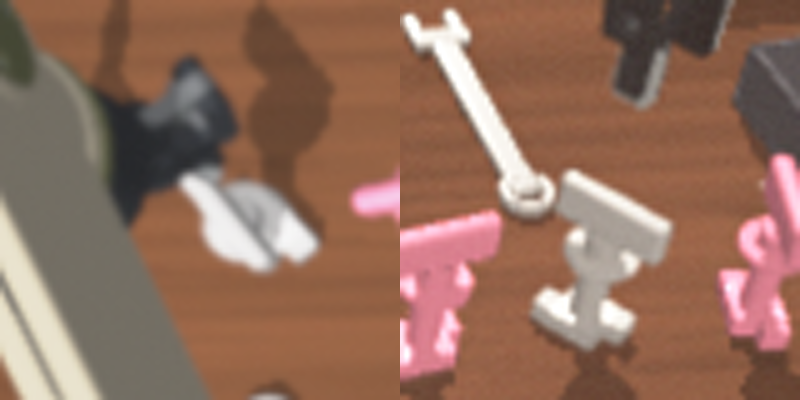

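```bash
python3 - <<'E'
from bench import r
from h import *
t=r.snapshot("top");s=r.snapshot("scene");q=r.sense();p=q["tool_pos"];print(p,q["joint_pos"])
for P in(p,[491,332,93],[491,332,80],[491,332,0]):
    print(proj(t,P),proj(s,P), "crop",(proj(t,P)-[100,165])*5,(proj(s,P)-[352,150])*5+[400,0])
# consistency of calibration with known: base plate etc.
print(proj(t,[519,-12,107]),proj(s,[519,-12,107]))
E
```

```text
[493.41252613 333.83935387 140.03273568] [ 2.91572812e+01  8.68507071e+00  9.01680201e+01 -8.44274095e-03
  8.10779632e+01  8.11154538e+01]
[[138.0221165 205.4176046]] [[399.77587695 175.31269167]] crop [[190.11058248 202.08802298]] [[638.87938473 126.56345835]]
[[144.56071832 207.98105063]] [[394.66816795 188.54554272]] crop [[222.80359159 214.90525314]] [[613.34083977 192.72771361]]
[[146.0659744  208.38789129]] [[393.57713253 192.2116279 ]] crop [[230.32987199 216.93945645]] [[607.88566267 211.05813951]]
[[154.59254484 210.69075557]] [[387.21854436 213.47755131]] crop [[272.96272421 228.45377783]] [[576.0927218  317.38775656]]
[[284.84087683 192.1332261 ]] [[264.91438184 202.13129745]]
```

```bash
python3 - <<'E'
from bench import r
from h import *
t=r.snapshot("top");s=r.snapshot("scene");q=r.sense();p=q["tool_pos"]
y=np.array([np.sin(np.radians(38)),-np.cos(np.radians(38)),0])
out=[]
for im,x0,y0 in((t,95,140),(s,345,90)):
    a=cv2.resize(im["pixels"][y0:y0+120,x0:x0+100],(400,480),interpolation=cv2.INTER_CUBIC)
    for P,c in((p,(0,255,0)),(p+25*y+[0,0,6],(0,255,255)),(p-25*y+[0,0,6],(255,255,0)),([491,332,93],(0,0,255)),([491,332,0],(255,0,0))):
        u=(proj(im,P)[0]-[x0,y0]+.5)*4
        cv2.circle(a,(int(u[0]),int(u[1])),4,c,1)
    out.append(a)
cv2.imwrite("pics/c4.png",np.hstack(out))
E
```

```text
(no output)
```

View pics/c4.png

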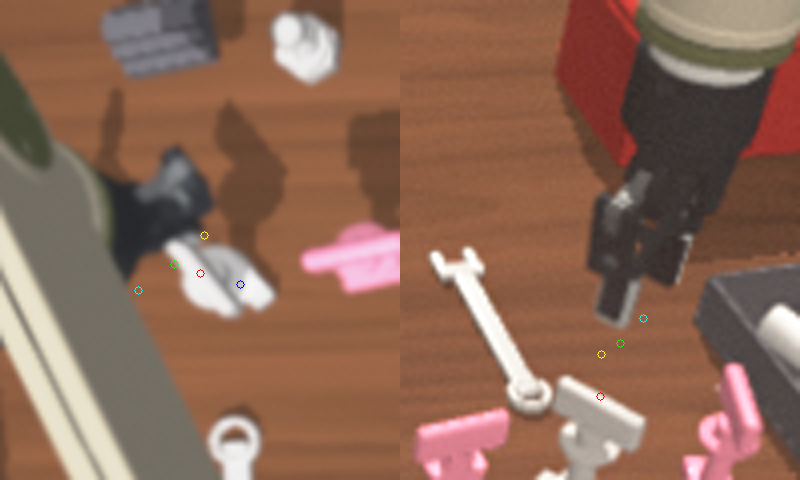

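```bash
python3 - <<'E'
from bench import r
from h import *
t=r.snapshot("top");s=r.snapshot("scene");q=r.sense();print(q["tool_pos"],q["finger_gap"])
for a in((212,200),(195,180),(178,150)):
  print(tri(t,(95+a[0]/4-.5,140+a[1]/4-.5),s,(398.3,170)))
for z in(130,140,150,160,170):
  for a,b in(((215,322),(272,282)),):
    P=[onz(s,(345+u/4-.5,90+v/4-.5),z) for u,v in(a,b)];d=P[1]-P[0];print(z,P[0].round(),P[1].round(),np.hypot(*d[:2]).round(),np.degrees(np.arctan2(d[1],d[0])).round(),((P[0]+P[1])/2).round(), proj(t,P[0])*1.0)
E
```

```text
[493.10780805 333.43972837 139.31342452] 50.643880533865875
(array([525.73019116, 302.57408976, 185.75376674]), np.float64(8.628457082373155))
(array([534.39201128, 303.96408468, 193.65326553]), np.float64(3.2096086267377673))
(array([547.66651504, 303.27203765, 205.84913736]), np.float64(16.233076001661377))
130 [461. 344. 130.] [424. 398. 130.] 66.0 124.0 [442. 371. 130.] [[135.13826247 219.58745071]]
140 [473. 337. 140.] [436. 391. 140.] 65.0 124.0 [454. 364. 140.] [[136.57253645 214.36230065]]
150 [484. 331. 150.] [448. 383. 150.] 64.0 124.0 [466. 357. 150.] [[138.03757496 209.03965755]]
160 [496. 324. 160.] [460. 376. 160.] 63.0 124.0 [478. 350. 160.] [[139.534216   203.61726127]]
170 [507. 318. 170.] [472. 368. 170.] 62.0 124.0 [490. 343. 170.] [[141.0633231  198.09280221]]
```

Emit:
step_arm(
  delta_pos=[
    [-0.01,-0.005,-0.1],
    [0,0,-0.1],
    [0,0,-0.08],
    [0,0,-0.06],
    [0,0,-0.03],
    [0,0,0],
  ],
  spin=[0,0,0,0,0,0],
)

```text
time: 4.45
tool_pos: [490.9, 332.5, 64.8]
tcp_rot: [-180.0, 0.0, 38.0]
ft_force: [1.1, 0.3, 0.4]
finger_gap: 50.3
grip_force: 0.0
```

```bash
python3 - <<'E'
from bench import r
from h import *
t=r.snapshot("top");s=r.snapshot("scene");q=r.sense();p=q["tool_pos"];print(p,q["ft_force"])
out=[]
for im,x0,y0 in((t,110,160),(s,345,130)):
    a=cv2.resize(im["pixels"][y0:y0+90,x0:x0+80],(400,450),interpolation=cv2.INTER_CUBIC)
    for P,c in((p,(0,255,0)),([491,332,93],(0,0,255))):
        u=(proj(im,P)[0]-[x0,y0]+.5)*5
        cv2.circle(a,(int(u[0]),int(u[1])),4,c,1)
    out.append(a)
cv2.imwrite("pics/c5.png",np.hstack(out))
E
```

```text
[491.53385875 332.89144206  65.90914048] [-0.64238683  0.51888449 -0.21985197]
```

View pics/c5.png

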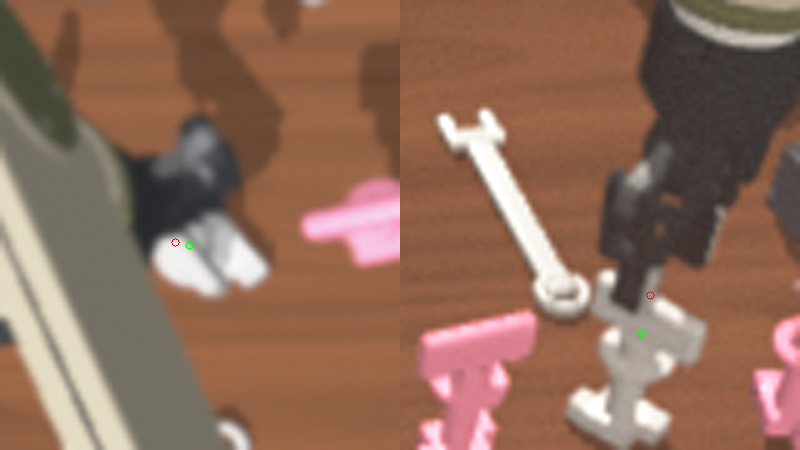

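Emit:
step_arm(
  delta_pos=[
    [0,0,0],
    [0,0,0],
    [0,0,0],
    [0,0,0],
  ],
  spin=[0,0,0,0],
  gripper=-1,
  squeeze=20,
)

```text
time: 5.05
tool_pos: [491.1, 332.6, 65.3]
tcp_rot: [180.0, -0.0, 38.0]
ft_force: [-0.2, 0.4, 0.4]
finger_gap: 0.3
grip_force: 0.0
```

Emit:
step_arm(
  delta_pos=[
    [0.1,0,0.2],
    [0.2,0,0.2],
    [0.2,0,0],
    [0,0,0],
    [0,0,0],
  ],
  spin=[0,0,0,0,0],
)

```text
time: 5.68
tool_pos: [590.3, 332.4, 144.3]
tcp_rot: [-180.0, 0.1, 38.0]
ft_force: [0.2, 0.0, -0.1]
finger_gap: 0.0
grip_force: 0.0
```

```bash
python3 - <<'E'
from bench import r
from h import *
t=r.snapshot("top");s=r.snapshot("scene");q=r.sense();p=q["tool_pos"];print(p,q["tcp_rot"])
out=[]
for im in(t,s):
    u=proj(im,p)[0];print(u,proj(im,p+[0,0,30])[0]);x0,y0=(u-[40,55]).astype(int)
    a=cv2.resize(im["pixels"][y0:y0+90,x0:x0+80],(400,450),interpolation=cv2.INTER_CUBIC)
    for P,c in((p,(0,255,0)),(p+[0,0,30],(0,255,255))):
        w=(proj(im,P)[0]-[x0,y0]+.5)*5
        cv2.circle(a,(int(w[0]),int(w[1])),4,c,1)
    out.append(a);print(x0,y0)
cv2.imwrite("pics/c6.png",np.hstack(out))
E
```

```text
[589.93575942 332.68871019 144.74412956] [-1.79974084e+02  6.09480980e-02  3.80556846e+01]
[137.92839003 164.35524688] [133.97166068 162.02548561]
97 109
[413.89304243 200.17647948] [417.19971303 190.75180873]
373 145
```

View pics/c6.png

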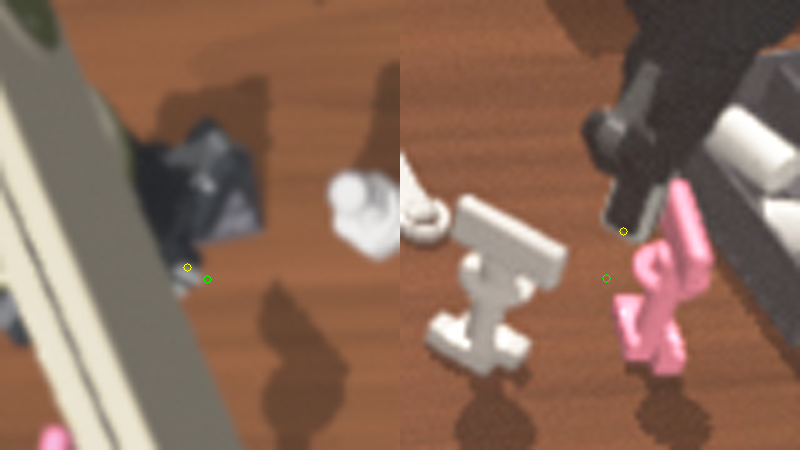

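```bash
python3 - <<'E'
from bench import r
from h import *
t=r.snapshot("top");s=r.snapshot("scene");q=r.sense();p=q["tool_pos"];print(p)
for a in((185,283),(178,278),(187,267)):
  P,e=tri(t,(97+a[0]/5-.5,109+a[1]/5-.5),s,(418.9,191.9));print(P,e,P-p)
for z in(165,170,175):print(z,onz(s,(418.9,191.9),z)-p)
print(proj(t,[590,332,0]),proj(t,[400,150,0]),proj(t,[491,332,0]))
# expected base ring: tool at start
E
```

```text
[590.13717209 332.85444522 145.22282409]
[585.26856954 338.77152977 165.930312  ] 4.421635084137249 [-4.86860255  5.91708454 20.70748791]
[586.78322458 339.72274611 167.52769455] 0.7903652371194219 [-3.35394751  6.86830089 22.30487046]
[591.33363966 335.35352293 171.89469962] 3.1715911382578534 [ 1.19646757  2.49907771 26.67187554]
165 [-5.96989442  9.06487314 19.77717591]
170 [-0.85299878  5.60687701 24.77717591]
175 [ 4.26389685  2.14888088 29.77717591]
[[154.45810113 173.89875323]] [[223.35495758 243.26096717]] [[154.59254484 210.69075557]]
```

Emit:
step_arm(
  delta_pos=[
    [0,0,-0.2],
    [0,0,-0.2],
    [0,0,-0.2],
    [0,0,-0.06],
    [0,0,-0.02],
    [0,0,0],
  ],
  spin=[0,0,0,0,0,0],
)

```text
time: 6.62
tool_pos: [592.1, 333.2, 11.1]
tcp_rot: [180.0, -0.1, 38.0]
ft_force: [0.4, 0.4, -0.2]
finger_gap: 0.3
grip_force: 0.0
```

Emit:
step_arm(
  delta_pos=[
    [0,0,-0.01],
    [0,0,-0.01],
    [0,0,-0.01],
    [0,0,-0.01],
  ],
  spin=[0,0,0,0],
)

```text
time: 7.12
tool_pos: [591.0, 332.6, 1.1]
tcp_rot: [-180.0, 0.0, 38.0]
ft_force: [-0.1, 0.1, -0.9]
finger_gap: 0.1
grip_force: 0.0
```

Emit:
step_arm(
  delta_pos=[
    [0,0,-0.01],
    [0,0,-0.01],
    [0,0,-0.01],
  ],
  spin=[0,0,0],
)

```text
time: 7.5
tool_pos: [591.0, 332.6, -5.0]
tcp_rot: [-180.0, 0.0, 38.0]
ft_force: [-0.1, -0.1, 0.2]
finger_gap: 0.0
grip_force: 0.0
```

Emit:
step_arm(
  delta_pos=[
    [0,0,-0.01],
    [0,0,-0.01],
    [0,0,-0.01],
  ],
  spin=[0,0,0],
)

```text
time: 7.88
tool_pos: [591.0, 332.6, -10.9]
tcp_rot: [-180.0, -0.0, 38.0]
ft_force: [0.1, -0.0, -0.1]
finger_gap: -0.3
grip_force: 0.0
```

Emit:
step_arm(
  delta_pos=[
    [0,0,-0.01],
    [0,0,-0.01],
    [0,0,-0.01],
  ],
  spin=[0,0,0],
)

```text
time: 8.25
tool_pos: [591.1, 332.6, -16.9]
tcp_rot: [180.0, -0.0, 38.0]
ft_force: [-0.7, 0.6, 0.6]
finger_gap: 0.1
grip_force: 0.0
```

Emit:
step_arm(
  delta_pos=[
    [0,0,-0.01],
    [0,0,-0.01],
  ],
  spin=[0,0],
)

```text
time: 8.5
tool_pos: [591.0, 332.6, -20.9]
tcp_rot: [180.0, -0.0, 38.0]
ft_force: [0.2, 0.3, 0.5]
finger_gap: 0.0
grip_force: 0.0
```

Emit:
step_arm(
  delta_pos=[
    [0,0,-0.01],
    [0,0,-0.01],
  ],
  spin=[0,0],
)

```text
time: 8.75
tool_pos: [591.0, 332.6, -24.9]
tcp_rot: [180.0, 0.0, 38.0]
ft_force: [0.4, -0.1, -0.4]
finger_gap: 0.4
grip_force: 0.0
```

Emit:
step_arm(
  delta_pos=[
    [0,0,-0.01],
    [0,0,0],
  ],
  spin=[0,0],
)

```text
time: 9.0
tool_pos: [590.8, 332.5, -27.1]
tcp_rot: [-180.0, 0.0, 38.0]
ft_force: [-0.6, -0.1, -0.5]
finger_gap: -0.1
grip_force: 0.0
```

Emit:
step_arm(
  delta_pos=[
    [0,0,-0.01],
    [0,0,0],
  ],
  spin=[0,0],
)

```text
time: 9.25
tool_pos: [590.9, 332.5, -29.0]
tcp_rot: [-180.0, 0.0, 38.0]
ft_force: [0.5, 0.3, -0.8]
finger_gap: 0.0
grip_force: 0.0
```

Emit:
step_arm(
  delta_pos=[
    [0,0,-0.01],
    [0,0,0],
  ],
  spin=[0,0],
)

```text
time: 9.5
tool_pos: [590.9, 332.5, -31.0]
tcp_rot: [-180.0, 0.0, 38.0]
ft_force: [0.6, 0.2, -0.9]
finger_gap: 0.2
grip_force: 0.0
```

```bash
python3 - <<'E'
from bench import r
from h import *
s=r.snapshot("scene");t=r.snapshot("top");p=r.sense()["tool_pos"]
for z in(0,30,40):print(z,proj(s,[p[0],p[1],p[2]+z]),proj(t,[p[0],p[1],p[2]+z]))
for im,z in((s,30),(t,30)):
    u=proj(im,[p[0],p[1],p[2]+z])[0].astype(int);w=im["pixels"][u[1]-14:u[1]+12,u[0]-14:u[0]+14].astype(int)
    sat=w[...,2]-w[...,0]  # brown has R>>B
    print(u-14)
    for row,g in zip(sat,w.mean(2)):print("".join("#" if a<18 and b<90 else "o" if a<18 else "." for a,b in zip(row,g)))
E
```

```text
0 [[397.0063184  248.30797706]] [[157.22801969 175.28464979]]
30 [[399.64775287 240.93449305]] [[154.34649529 173.58009312]]
40 [[400.55035022 238.41005571]] [[153.3532142  172.99242212]]
[385 226]
........##ooooo#############
.......###ooooo############.
.......###ooooo############.
........##oooo####o#######..
........###o##############..
.........################...
..........#############o....
...........############.....
.............##########.....
.............o######o#o.....
.............######ooo......
.............######ooo......
............o#####ooo.......
.......oooo.o#####ooo.......
.......ooooo.o####ooo.......
.......oooooo.###ooo........
.....oo..oooo...#oo.........
.....oooo...o...oo..........
.....oooo.ooo...............
.....oooooooo...............
....ooooooooo...............
....o.o.oooo................
...oooooo...................
.o.o.ooooooo................
ooooooooooo.................
o.oooooooo..................
[140 159]
ooooooooo#########oo#####...
ooooooooo#########ooo###....
oooooooooo########ooo##.....
oooooooooo#########oo##.....
ooooooooooo###########......
ooooooooooo###########......
ooooooooooo##########.......
ooooooooooo##########.......
oooooooooooo########........
.ooooooooooo#######.........
.oooooooooooo#####..........
.oooooooooooo###............
..oooooooooooo##............
..oooooooooooo###...........
...oooooooooooo##...........
...ooooooooooooo#...........
...oooooooooooooo...........
....ooooooooooooo...........
....oooooooooooo............
.....oooooooooo.............
.....oooooooooo.............
.....ooooooooooo............
......oooooooooo............
......oooooooooo............
......ooooooooooo...........
.......oooooooooo...........
```

Emit:
step_arm(
  delta_pos=[
    [0,0,-0.01],
    [0,0,0],
  ],
  spin=[0,0],
)

```text
time: 9.85
tool_pos: [591.3, 332.7, -32.0]
tcp_rot: [180.0, -0.0, 38.0]
ft_force: [-2.5, -0.4, 4.7]
finger_gap: -0.2
grip_force: 2.6
```

Emit:
step_arm(
  delta_pos=[
    [0,0,-0.01],
    [0,0,0],
  ],
  spin=[0,0],
)

```text
time: 10.1
tool_pos: [591.4, 332.7, -32.1]
tcp_rot: [180.0, -0.0, 38.0]
ft_force: [-9.6, -5.2, 19.5]
finger_gap: 0.1
grip_force: 9.8
```

Emit:
step_arm(
  delta_pos=[
    [0,0,-0.01],
    [0,0,0],
  ],
  spin=[0,0],
)

```text
time: 10.35
tool_pos: [591.5, 332.8, -32.1]
tcp_rot: [180.0, -0.0, 38.0]
ft_force: [-17.7, -8.8, 34.2]
finger_gap: 0.1
grip_force: 17.0
```

```bash
python3 - <<'E'
from bench import r
from h import *
s=r.snapshot("scene");p=r.sense()["tool_pos"];print(p)
w=s["pixels"][232:250,390:412].astype(int);sat=w[...,2]-w[...,0]
for row,g in zip(sat,w.mean(2)):print("".join("#" if a<18 and b<90 else "o" if a<18 else "." for a,b in zip(row,g)))
for uv in((400,241),(401.5,243),(403,243)):print(uv,onz(s,uv,0)-p)
P=np.array([p[0],p[1],0]);c,sn=np.cos(np.radians(38)),np.sin(np.radians(38))
for a,b in((11,12),(11,-12),(-11,12),(-11,-12),(0,0)):print(proj(s,P+[a*c+b*sn,a*sn-b*c,0])-[390,232])
E
```

```text
[591.45974083 332.77442058 -32.15572692]
.....##############...
......############o...
........##########....
........#########o....
........#######oo.....
........######ooo.....
.......#######ooo.....
..oooo.o#####ooo......
..ooooo.o####ooo......
.ooooooo.####oo.......
oo..oooooo##oo........
oooo.......#o.........
oooooooo..............
oooooooo..............
ooo.oooo..............
ooooooo...............
ooo.oo................
oo.oooo...............
(400, 241) [ 0.57052371  0.14840124 32.15572692]
(401.5, 243) [ 7.60877819  1.71929034 32.15572692]
(403, 243) [ 8.08255653  5.65739139 32.15572692]
[[11.0085213  13.64888166]]
[[15.92918275  8.64647717]]
[[3.79142584 9.0315541 ]]
[[8.75589864 4.1327883 ]]
[[9.87129434 8.83937141]]
```

Emit:
step_arm(
  delta_pos=[
    [0,0,0.03],
    [0,0,0.3],
    [0,0,0.3],
    [-0.1,0,0.1],
    [-0.2,0,0],
    [-0.2,0,0],
    [0,0,0],
  ],
  spin=[0,0,0,0,0,0,0],
  gripper=0.18,
)

```text
time: 11.28
tool_pos: [488.2, 332.6, 108.3]
tcp_rot: [-180.0, 0.1, 38.1]
ft_force: [0.1, -0.3, 0.1]
finger_gap: 50.1
grip_force: 0.0
```

Emit:
step_arm(
  delta_pos=[
    [0.01,-0.01,-0.1],
    [0,0,-0.1],
    [0,0,-0.1],
    [0,0,-0.06],
    [0,0,-0.01],
    [0,0,0],
  ],
  spin=[0,0,0,0,0,0],
)

```text
time: 12.02
tool_pos: [493.4, 330.7, 35.5]
tcp_rot: [180.0, -0.0, 38.0]
ft_force: [0.2, -0.2, -0.8]
finger_gap: 50.6
grip_force: 0.0
```

Emit:
step_arm(
  delta_pos=[
    [0,0,0],
    [0,0,0],
    [0,0,0],
    [0,0,0],
  ],
  spin=[0,0,0,0],
  gripper=-1,
  squeeze=25,
)

```text
time: 12.52
tool_pos: [494.0, 330.9, 36.5]
tcp_rot: [180.0, -0.1, 38.0]
ft_force: [0.3, -1.6, 5.0]
finger_gap: 11.7
grip_force: 28.8
```

Emit:
step_arm(
  delta_pos=[
    [0,0,0.05],
    [0,0,0.2],
    [0,0,0.25],
    [0,0,0.25],
    [0,-0.1,0.08],
    [0.02,-0.2,0],
    [0.02,-0.25,0],
    [0.02,-0.25,0],
  ],
  spin=[0,0,0,0,0.03,0.04,0.04,0.04],
  squeeze=60,
)

```text
time: 13.52
tool_pos: [504.3, 169.3, 200.8]
tcp_rot: [-179.9, 0.0, 65.3]
ft_force: [0.2, -0.3, -2.9]
finger_gap: 11.0
grip_force: 58.8
```

Emit:
step_arm(
  delta_pos=[
    [0.04,-0.28,0],
    [0.04,-0.28,0],
    [0.04,-0.28,0],
    [0.04,-0.28,0],
    [0.03,-0.28,0],
    [0.03,-0.22,0],
    [0,0,0],
    [0,0,0],
  ],
  spin=[0.04,0.04,0.04,0.04,0.027,0,0,0],
)

```text
time: 14.52
tool_pos: [548.5, -152.8, 200.7]
tcp_rot: [-179.9, -0.1, 98.7]
ft_force: [0.2, 1.2, -3.8]
finger_gap: 11.1
grip_force: 59.0
```

Emit:
step_arm(
  delta_pos=[
    [-0.035,-0.055,-0.1],
    [0,0,-0.2],
    [0,0,-0.18],
    [0,0,0],
    [0,0,0],
  ],
  spin=[0,0,0,0,0],
)

```text
time: 15.15
tool_pos: [542.3, -164.3, 106.0]
tcp_rot: [180.0, 0.0, 98.7]
ft_force: [-0.1, -0.0, -2.4]
finger_gap: 10.9
grip_force: 59.1
```

```bash
python3 - <<'E'
from bench import r
from h import *
t=r.snapshot("top");s=r.snapshot("scene");q=r.sense();p=q["tool_pos"];print(p,q["tcp_rot"])
y=np.radians(8.6);X=np.array([np.cos(y),np.sin(y),0]);Y=np.array([-np.sin(y),np.cos(y),0])
b=p+[0,3.5,-36.5];print("bolt bottom",b)
out=[]
for im,w,h in((t,66,100),(s,66,100)):
    x0,y0=(proj(im,b+[0,0,50])[0]-[w/2,h/2]).astype(int);k=6
    a=cv2.resize(im["pixels"][y0:y0+h,x0:x0+w],(w*k,h*k),interpolation=cv2.INTER_CUBIC)
    O=np.array([519.0,-12.4,44])
    D=lambda P:tuple(((proj(im,P)[0]-[x0,y0]+.5)*k).astype(int).tolist())
    for P in(b+24*Y,b-24*Y,b+32*Y+[0,0,93],b-32*Y+[0,0,93]):cv2.circle(a,D(P),3,(0,0,255),1)
    for sx in(-16.5,16.5):cv2.line(a,D(O-115*Y+sx*X),D(O-201*Y+sx*X),(0,255,0),1)
    for sx in(-11,11):cv2.line(a,D(O-90*Y+sx*X+[0,0,14]),D(O-114*Y+sx*X+[0,0,14]),(255,0,0),1)
    out.append(a);print(x0,y0)
cv2.imwrite("pics/c7.png",np.hstack(out));cv2.imwrite("pics/t7.png",t["pixels"]);cv2.imwrite("pics/s7.png",s["pixels"])
E
```

```text
[ 543.38829032 -164.83152001  107.40553538] [1.79830554e+02 1.05674638e-01 9.87098311e+01]
bolt bottom [ 543.38829032 -161.33152001   70.90553538]
314 129
169 159
```

View pics/c7.png

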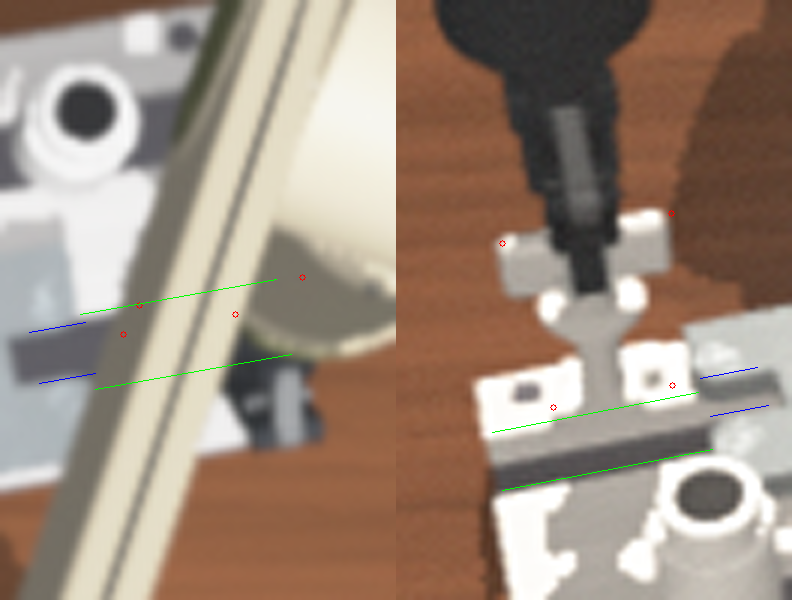

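Emit:
step_arm(
  delta_pos=[
    [-0.006,0,-0.06],
    [0,0,-0.03],
    [0,0,0],
    [0,0,0],
  ],
  spin=[0,0,0,0],
)

```text
time: 15.75
tool_pos: [540.9, -164.4, 87.2]
tcp_rot: [-180.0, 0.0, 98.7]
ft_force: [-0.4, -0.3, -2.6]
finger_gap: 10.7
grip_force: 59.1
```

Emit:
step_arm(
  delta_pos=[
    [0,0,-0.02],
    [0,0,-0.02],
    [0,0,-0.01],
    [0,0,0],
  ],
  spin=[0,0,0,0],
)

```text
time: 16.25
tool_pos: [542.1, -164.9, 79.9]
tcp_rot: [179.9, 0.1, 98.7]
ft_force: [-4.2, 1.8, 14.5]
finger_gap: 10.7
grip_force: 61.9
```

```bash
python3 - <<'E'
from bench import r
q=r.sense()
for k in("tool_pos","tcp_rot","ft_force","wrist_torque"):print(k,q[k].round(2))
E
```

```text
tool_pos [ 542.08 -164.89   79.93]
tcp_rot [1.7986e+02 8.0000e-02 9.8690e+01]
ft_force [-4.18  1.79 14.48]
wrist_torque [ 0.61  1.33 -0.04]
```

Emit:
step_arm(
  delta_pos=[
    [0,0,0.02],
    [0,0,0.02],
    [0,0,0],
  ],
  spin=[0,0,0],
)

```text
time: 16.62
tool_pos: [540.9, -164.5, 85.2]
tcp_rot: [180.0, 0.0, 98.7]
ft_force: [-0.3, -0.8, -4.3]
finger_gap: 10.7
grip_force: 59.2
```

```bash
python3 - <<'E'
from bench import r
q=r.sense()
for k in("tool_pos","tcp_rot","ft_force","wrist_torque"):print(k,q[k].round(2))
E
```

```text
tool_pos [ 540.9  -164.46   85.21]
tcp_rot [179.99   0.    98.68]
ft_force [-0.27 -0.84 -4.35]
wrist_torque [-0.01  0.03 -0.02]
```

Emit:
step_arm(
  delta_pos=[
    [0.01,0,0],
    [0,0,-0.02],
    [0,0,-0.01],
    [0,0,-0.01],
    [0,0,0],
  ],
  spin=[0,0,0,0,0],
)

```text
time: 17.25
tool_pos: [542.6, -164.3, 76.8]
tcp_rot: [-180.0, -0.0, 98.7]
ft_force: [-0.9, -0.9, -3.8]
finger_gap: 10.9
grip_force: 59.2
```

```bash
python3 - <<'E'
from bench import r
q=r.sense()
for k in("tool_pos","tcp_rot","ft_force","wrist_torque"):print(k,q[k].round(2))
E
```

```text
tool_pos [ 542.58 -164.32   76.82]
tcp_rot [-1.7997e+02 -2.0000e-02  9.8680e+01]
ft_force [-0.93 -0.95 -3.79]
wrist_torque [-0.02 -0.02  0.03]
```

Emit:
step_arm(
  delta_pos=[
    [0.004,0,-0.02],
    [0,0,-0.03],
    [0,0,-0.03],
    [0,0,0],
  ],
  spin=[0,0,0,0],
)

```text
time: 17.75
tool_pos: [542.9, -164.2, 60.1]
tcp_rot: [-179.9, -0.1, 98.7]
ft_force: [0.5, -0.0, -3.1]
finger_gap: 10.6
grip_force: 59.1
```

Emit:
step_arm(
  delta_pos=[
    [0,0,-0.03],
    [0,0,-0.02],
    [0,0,-0.01],
    [0,0,0],
    [0,0,0],
  ],
  spin=[0,0,0,0,0],
)

```text
time: 18.38
tool_pos: [543.8, -164.5, 49.4]
tcp_rot: [180.0, 0.0, 98.7]
ft_force: [-0.3, -0.9, -3.1]
finger_gap: 11.0
grip_force: 59.3
```

```bash
python3 - <<'E'
from bench import r
q=r.sense()
for k in("tool_pos","tcp_rot","ft_force","wrist_torque"):print(k,q[k].round(2))
E
```

```text
tool_pos [ 543.77 -164.48   49.37]
tcp_rot [1.7999e+02 1.0000e-02 9.8680e+01]
ft_force [-0.26 -0.91 -3.14]
wrist_torque [-0.03 -0.   -0.01]
```

Emit:
step_arm(
  delta_pos=[
    [0,0,-0.005],
    [-0.0075,0.05,0],
    [-0.0075,0.05,0],
    [-0.0075,0.05,0],
    [0,0,0],
  ],
  spin=[0,0,0,0,0],
)

```text
time: 19.0
tool_pos: [539.0, -133.3, 48.2]
tcp_rot: [-180.0, -0.0, 98.8]
ft_force: [0.1, -0.5, -3.7]
finger_gap: 11.2
grip_force: 59.2
```

Emit:
step_arm(
  delta_pos=[
    [-0.003,0.02,0],
    [-0.003,0.02,0],
    [-0.003,0.02,0],
    [0,0,0],
  ],
  spin=[0,0,0,0],
)

```text
time: 19.5
tool_pos: [537.3, -122.2, 48.2]
tcp_rot: [-180.0, -0.0, 98.7]
ft_force: [0.4, 0.1, -4.0]
finger_gap: 10.6
grip_force: 59.2
```

Emit:
step_arm(
  delta_pos=[
    [-0.003,0.02,0],
    [-0.003,0.02,0],
    [-0.003,0.02,0],
    [0,0,0],
  ],
  spin=[0,0,0,0],
)

```text
time: 20.0
tool_pos: [535.5, -110.1, 48.2]
tcp_rot: [-180.0, -0.0, 98.7]
ft_force: [-0.3, 0.0, -2.7]
finger_gap: 10.9
grip_force: 59.2
```

Emit:
step_arm(
  delta_pos=[
    [-0.0015,0.01,0],
    [-0.0015,0.01,0],
    [0,0,0],
  ],
  spin=[0,0,0],
)

```text
time: 20.38
tool_pos: [534.9, -106.3, 48.2]
tcp_rot: [-180.0, -0.0, 98.7]
ft_force: [0.3, 0.8, -4.1]
finger_gap: 10.7
grip_force: 59.2
```

Emit:
step_arm(
  delta_pos=[
    [-0.001,0.01,0],
    [0,0,0],
  ],
  spin=[0,0],
)

```text
time: 20.62
tool_pos: [534.7, -104.3, 48.2]
tcp_rot: [180.0, -0.0, 98.7]
ft_force: [-0.1, 0.6, -3.2]
finger_gap: 10.9
grip_force: 59.2
```

Nudging on until the closed end is felt.

Emit:
step_arm(
  delta_pos=[
    [-0.001,0.01,0],
    [0,0,0],
  ],
  spin=[0,0],
)

```text
time: 20.88
tool_pos: [534.6, -103.1, 48.3]
tcp_rot: [180.0, 0.1, 98.7]
ft_force: [-0.4, -4.7, -4.3]
finger_gap: 10.8
grip_force: 58.9
```

Emit:
step_arm(
  delta_pos=[
    [-0.001,0.01,0],
    [0,0,0],
  ],
  spin=[0,0],
)

```text
time: 21.12
tool_pos: [534.6, -102.7, 48.4]
tcp_rot: [180.0, 0.2, 98.7]
ft_force: [0.7, -11.3, -6.3]
finger_gap: 10.7
grip_force: 58.6
```

Emit:
step_arm(
  delta_pos=[
    [-0.001,0.005,0],
    [0,0,0],
  ],
  spin=[0,0],
)

```text
time: 21.38
tool_pos: [534.5, -102.2, 48.5]
tcp_rot: [180.0, 0.2, 98.7]
ft_force: [1.2, -13.2, -6.2]
finger_gap: 11.1
grip_force: 58.7
```

Emit:
step_arm(
  delta_pos=[
    [0.004,-0.03,0],
    [0,0,0],
    [0,0,0],
  ],
  spin=[0,0,0],
)

```text
time: 21.75
tool_pos: [534.8, -104.9, 48.1]
tcp_rot: [-180.0, -0.0, 98.7]
ft_force: [0.7, 0.5, -3.5]
finger_gap: 10.9
grip_force: 59.1
```

Emit:
step_arm(
  delta_pos=[
    [0,0,0],
    [0,0,0],
    [0,0,0],
    [0,0,0],
    [0,0,0],
    [0,0,0],
  ],
  spin=[-0.05,-0.05,-0.05,-0.05,-0.05,0],
)

```text
time: 22.5
tool_pos: [534.9, -105.0, 48.1]
tcp_rot: [-180.0, -0.0, 53.8]
ft_force: [-0.2, -0.2, -3.5]
finger_gap: 11.1
grip_force: 59.2
```

Emit:
step_arm(
  delta_pos=[
    [0,0,0],
    [0,0,0],
    [0,0,0],
    [0,0,0],
    [0,0,0],
    [0,0,0],
    [0,0,0],
  ],
  spin=[-0.05,-0.05,-0.05,-0.05,-0.04,0,0],
)

```text
time: 23.38
tool_pos: [534.9, -105.3, 48.2]
tcp_rot: [-180.0, 0.0, 10.8]
ft_force: [-0.3, -0.3, -3.5]
finger_gap: 10.8
grip_force: 59.2
```

Emit:
step_arm(
  delta_pos=[
    [0,0,0],
    [0,0,0],
  ],
  spin=[-0.01,0],
)

```text
time: 23.62
tool_pos: [534.9, -105.4, 48.2]
tcp_rot: [-180.0, 0.0, 8.7]
ft_force: [0.1, 0.2, -3.6]
finger_gap: 11.0
grip_force: 59.2
```

```bash
python3 - <<'E'
from bench import r
q=r.sense()
for k in("tool_pos","tcp_rot","ft_force","wrist_torque"):print(k,q[k].round(2))
E
```

```text
tool_pos [ 534.9  -105.42   48.18]
tcp_rot [-180.      0.      8.71]
ft_force [ 0.08  0.16 -3.61]
wrist_torque [ 0.02 -0.01  0.02]
```

Emit:
step_arm(
  delta_pos=[
    [0,0,-0.005],
    [0,0,-0.005],
    [0,0,0],
  ],
  spin=[0,0,0],
)

```text
time: 24.0
tool_pos: [535.0, -105.5, 46.6]
tcp_rot: [180.0, -0.0, 8.7]
ft_force: [-3.2, 0.9, 3.0]
finger_gap: 10.9
grip_force: 60.1
```

Emit:
step_arm(
  delta_pos=[
    [0,0,-0.005],
    [0,0,0],
  ],
  spin=[0,0],
)

```text
time: 24.25
tool_pos: [535.1, -105.5, 46.6]
tcp_rot: [180.0, -0.0, 8.7]
ft_force: [-7.7, 0.7, 11.5]
finger_gap: 11.0
grip_force: 61.4
```

Emit:
step_arm(
  delta_pos=[
    [0,0,0.006],
    [0,0,0],
    [0,0,0],
    [0,0,0],
  ],
  spin=[0,0,0,0],
  gripper=-0.3,
)

```text
time: 24.75
tool_pos: [534.9, -105.4, 46.3]
tcp_rot: [-180.0, 0.0, 8.7]
ft_force: [-0.7, -0.2, -0.4]
finger_gap: 29.6
grip_force: 0.0
```

Emit:
step_arm(
  delta_pos=[
    [0,0,0.1],
    [0,0,0.2],
    [0,0,0.3],
    [0,0,0.2],
    [0,0,0],
  ],
  spin=[0,0,0,0,0],
)

```text
time: 25.38
tool_pos: [537.5, -106.1, 211.2]
tcp_rot: [179.8, -0.4, 8.7]
ft_force: [0.8, 1.0, 0.7]
finger_gap: 29.9
grip_force: 0.0
```

Emit:
step_arm(
  delta_pos=[
    [-0.03,0.1,0],
    [-0.04,0.13,0],
    [-0.04,0.13,0],
    [-0.04,0.13,0],
    [-0.04,0.13,0],
    [-0.04,0.13,0],
    [-0.04,0.12,0],
    [-0.025,0.06,0],
  ],
  spin=[0.055,0.055,0.055,0.055,0.055,0.055,0.055,0.055],
  gripper=-1,
)

```text
time: 26.38
tool_pos: [474.8, 81.7, 204.8]
tcp_rot: [-179.9, -0.0, 88.3]
ft_force: [1.6, -0.0, -0.7]
finger_gap: -0.1
grip_force: 0.0
```

Emit:
step_arm(
  delta_pos=[
    [0,0,-0.1],
    [0,0,-0.2],
    [0,0,-0.25],
    [0,0,-0.1],
    [0,0,0],
    [0,0,0],
  ],
  spin=[0.055,0.015,0,0,0,0],
)

```text
time: 27.12
tool_pos: [476.3, 80.6, 77.0]
tcp_rot: [180.0, 0.0, 100.5]
ft_force: [1.1, 0.7, -0.2]
finger_gap: -0.3
grip_force: 0.0
```

```bash
cat > arc.py <<'E'
from bench import r
import numpy as np
q=r.sense();p=q["tool_pos"];yaw=q["tcp_rot"][2];print(p.round(1),yaw.round(1),q["ft_force"].round(1))
O=np.array([521.1,-14.3]);pr=p[:2];py=yaw
for f in(92,84,76,68,60,52,44,36,28,20,12,6,4.5):
    a=np.radians(f+22.6);P=O+103.1*np.array([np.cos(a),np.sin(a)]);y=f+8.6
    print(f,P.round(1),((P-pr)/200).round(3),((y-py)/180).round(3));pr,py=P,y
E
python3 arc.py
```

```text
[476.3  80.6  77. ] 100.5 [ 1.1  0.7 -0.2]
92 [478.2  79.4] [ 0.01  -0.006] 0.001Traceback (most recent call last):
  File "arc.py", line 7, in <module>
    print(f,P.round(1),((P-pr)/200).round(3),((y-py)/180).round(3));pr,py=P,y
                                             ^^^^^^^^^^^^^^^^^^
AttributeError: 'float' object has no attribute 'round'
```

```bash
sed -i 's/((y-py)\/180).round(3)/round(float(y-py)\/180,3)/' arc.py; python3 arc.py
```

```text
[476.3  80.6  77. ] 100.5 [ 1.1  0.7 -0.2]
92 [478.2  79.4] [ 0.01  -0.006] 0.001
84 [491.6  84.5] [0.067 0.025] -0.044
76 [505.7  87.6] [0.07  0.016] -0.044
68 [520.   88.8] [0.072 0.006] -0.044
60 [534.4  87.9] [ 0.072 -0.004] -0.044
52 [548.5  85.1] [ 0.071 -0.014] -0.044
44 [562.   80.3] [ 0.068 -0.024] -0.044
36 [574.8  73.7] [ 0.064 -0.033] -0.044
28 [586.5  65.4] [ 0.059 -0.042] -0.044
20 [597.   55.5] [ 0.052 -0.049] -0.044
12 [606.   44.2] [ 0.045 -0.056] -0.044
6 [611.6  35.1] [ 0.028 -0.046] -0.033
4.5 [612.9  32.7] [ 0.006 -0.012] -0.008
```

Emit:
step_arm(
  delta_pos=[
    [0.01,-0.006,0],
    [0.033,0.013,0],
    [0.034,0.012,0],
    [0.035,0.008,0],
    [0.035,0.008,0],
    [0.036,0.003,0],
    [0.036,0.003,0],
    [0,0,0],
  ],
  spin=[0,-0.022,-0.022,-0.022,-0.022,-0.022,-0.022,0],
)

```text
time: 28.12
tool_pos: [520.4, 88.7, 77.3]
tcp_rot: [179.9, -0.0, 76.7]
ft_force: [-1.8, -1.3, 2.1]
finger_gap: 0.0
grip_force: 1.2
```

```bash
python3 - <<'E'
from bench import r
from h import *
q=r.sense();print(q["tool_pos"].round(1),q["tcp_rot"].round(1),q["ft_force"].round(1))
for n in("scene","top"):
    s=r.snapshot(n)
    for f in(80.2,68,60,43):
        a=np.radians(f+8.6);P=np.array([519+100*np.cos(a),-12.4+100*np.sin(a),148]);u=proj(s,P)[0]
        print(n,f,u.round(1),s["pixels"][int(u[1]),int(u[0])])
E
```

```text
[520.4  88.7  77.3] [179.9  -0.   76.7] [-1.8 -1.3  2.1]
scene 80.2 [306.5 187.2] [100 103 105]
scene 68 [307.  193.2] [49 52 57]
scene 60 [306.3 197.2] [51 56 60]
scene 43 [302.  205.4] [118 127 132]
top 80.2 [242.4 190.4] [218 235 240]
top 68 [243.4 181.3] [234 244 246]
top 60 [245.1 175.6] [240 246 247]
top 43 [251.2 164.5] [226 240 243]
```

Emit:
step_arm(
  delta_pos=[
    [0.036,-0.002,0],
    [0.036,-0.002,0],
    [0.0355,-0.007,0],
    [0.0355,-0.007,0],
    [0.034,-0.012,0],
    [0.034,-0.012,0],
    [0.032,-0.0165,0],
    [0.032,-0.0165,0],
  ],
  spin=[-0.022,-0.022,-0.022,-0.022,-0.022,-0.022,-0.022,-0.022],
)

```text
time: 29.22
tool_pos: [574.7, 74.2, 76.7]
tcp_rot: [-180.0, -0.0, 45.0]
ft_force: [-3.0, 1.4, 1.6]
finger_gap: 0.3
grip_force: 1.9
```

Emit:
step_arm(
  delta_pos=[
    [0.0295,-0.021,0],
    [0.0295,-0.021,0],
    [0.026,-0.0245,0],
    [0.026,-0.0245,0],
    [0.0225,-0.028,0],
    [0.0225,-0.028,0],
    [0,0,0],
  ],
  spin=[-0.022,-0.022,-0.022,-0.022,-0.022,-0.022,0],
)

```text
time: 30.1
tool_pos: [606.4, 44.0, 76.7]
tcp_rot: [180.0, -0.1, 21.3]
ft_force: [-0.1, 0.6, 0.1]
finger_gap: 0.0
grip_force: 0.0
```

```bash
python3 arc.py | head -1; python3 - <<'E'
from bench import r
from h import *
s=r.snapshot("scene");a=s["pixels"]
cv2.imwrite("pics/s9.png",cv2.resize(a[150:270,200:360],(800,600),interpolation=cv2.INTER_CUBIC))
E
```

```text
[606.4  44.   76.7] 21.3 [-0.1  0.6  0.1]
```

View pics/s9.png

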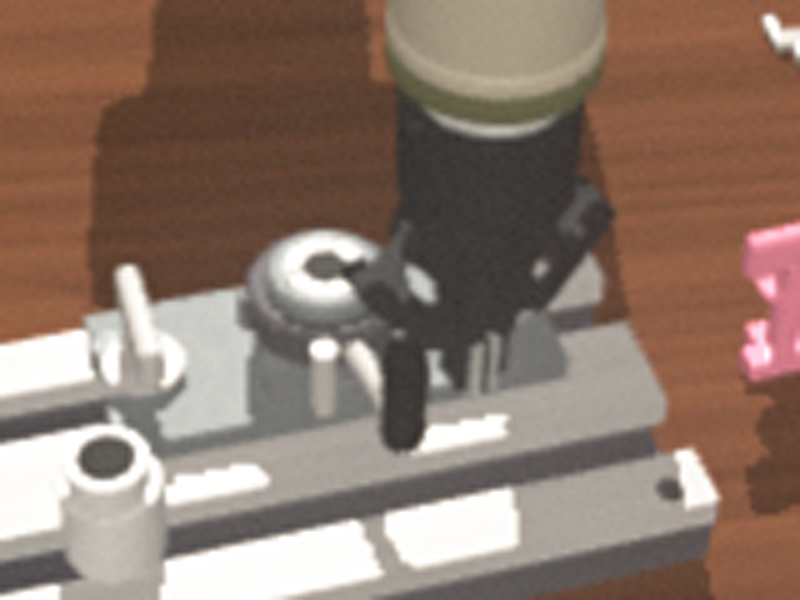

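The picture shows the bolt seated with its wing across the slot at (135,320) and its collar on the foot. The lever grip at (405,390) is just short of the stop post at (325,375). I keep pushing to the stop.

Emit:
step_arm(
  delta_pos=[
    [0.014,-0.023,0],
    [0.014,-0.023,0],
    [0,0,0],
  ],
  spin=[-0.0165,-0.0165,0],
)

```text
time: 30.52
tool_pos: [611.5, 35.3, 76.5]
tcp_rot: [-180.0, -0.0, 15.5]
ft_force: [-0.3, -0.3, -0.4]
finger_gap: 0.2
grip_force: 0.0
```

Emit:
step_arm(
  delta_pos=[
    [0.006,-0.012,0],
    [0,0,0],
  ],
  spin=[-0.008,0],
)

```text
time: 30.78
tool_pos: [612.1, 34.6, 76.4]
tcp_rot: [-179.9, 0.0, 14.0]
ft_force: [-4.0, 7.9, 1.9]
finger_gap: -0.1
grip_force: 3.7
```

Emit:
step_arm(
  delta_pos=[
    [0.004,-0.013,0],
    [0,0,0],
  ],
  spin=[0,0],
)

```text
time: 31.02
tool_pos: [612.1, 34.5, 76.4]
tcp_rot: [-179.7, 0.1, 14.1]
ft_force: [-7.2, 15.7, 4.7]
finger_gap: 0.1
grip_force: 8.9
```

The grip is hard against the stop: 17 N with no further motion, at the predicted angle. Retreating.

Emit:
step_arm(
  delta_pos=[
    [-0.02,0.07,0],
    [-0.03,0.1,0],
    [0,0,0.2],
    [0,0,0.25],
    [0,0,0.2],
    [0,0,0],
    [0,0,0],
  ],
  spin=[0,0,0,0,0,0,0],
)

```text
time: 31.9
tool_pos: [603.2, 64.8, 205.9]
tcp_rot: [180.0, 0.0, 13.9]
ft_force: [-0.7, -0.6, -0.4]
finger_gap: 0.3
grip_force: 0.0
```

```bash
python3 - <<'E'
from bench import r
from h import *
s=r.snapshot("scene");a=s["pixels"];O=np.array([519,-12.4,44]);y=np.radians(8.6)
m=(cv2.cvtColor(a,cv2.COLOR_BGR2GRAY)<55).astype(np.uint8);n,l,st,c=cv2.connectedComponentsWithStats(m)
for i in range(1,n):
    if 265<c[i][0]<300 and 205<c[i][1]<245 and st[i][4]>30:print("grip",c[i],st[i])
for f in(37,12,5.7):
    b=np.radians(f+8.6);P=O+[100*np.cos(b),100*np.sin(b),78-3];print(f,proj(s,P))
Y=np.array([-np.sin(y),np.cos(y),0]);X=np.array([np.cos(y),np.sin(y),0]);B=O-92*Y+[0,0,59]
w=cv2.cvtColor(a,cv2.COLOR_BGR2GRAY)
print("wing ends pred",proj(s,np.array([B+32*X,B-32*X])),r.sense()["tool_pos"])
u=proj(s,B)[0].astype(int)
for row in a[u[1]-12:u[1]+30,u[0]-14:u[0]+20].astype(int)[::2]:print("".join("o" if p.min()>150 else "+" if p[2]-p[0]<22 else "." for p in row))
E
```

```text
37 [[298.83155217 216.92357736]]
12 [[284.78502479 225.70421925]]
5.7 [[280.38827556 227.16001705]]
wing ends pred [[230.28660342 219.56629252]
 [225.10424404 201.28086976]] [602.64326748  64.61515767 204.94365731]
..................................
..................................
..................................
..........ooooo...................
..........oooooo..................
..........+ooooo.............+oooo
...........oooooo..ooooooooooooooo
.........ooooooooooooooooooooooooo
....oooooooooooooooooooooooooooooo
oooooooooooooooooooooooooooooooooo
oooooooooooo++oooooooooooooooooooo
ooooooooooooo+oooooooooooooooooooo
ooooo++oooooo++ooooooooooooooooooo
oooooo+ooooooo+ooooooooooooooooooo
oooooooooooooo+ooooooo++oooooooooo
oooooooooooooooooo+++++ooooooooooo
oo+++++++++++++++++++ooooooooooooo
+++++++++oo+++++++oooooooooooooooo
+++++++++ooo+++++++ooooooooooooooo
ooooooooooooooo++++oooooooooo+++++
ooooo+++++++ooooo+++++++++++++++++
```

```bash
python3 - <<'E'
from bench import r
import cv2
g=cv2.cvtColor(r.snapshot("scene")["pixels"],cv2.COLOR_BGR2GRAY)
for v in(218,224,230,236):print(v,g[v,256:300:2])
E
```

```text
218 [ 88  87  88 195 255 247 112 157 167  89  86  65  73  94 184 205 202 200
 201 202 190 118]
224 [123 121 120 146 170 159 120 136 213 252  91  61  64  64  64 183 205 203
 203 202 199 174]
230 [120 122 121 145 170 157 120 121 122 136  93  61  63  59  66 129 139 155
 162 164 168 169]
236 [123 138 152 160 162 167 166 169 169 166  79  60  63  60 129 255 255 255
 255 255 255 255]
```

```bash
python3 -c "
from bench import r
print(r.hand_in())"
```

```text
the job is handed in; nothing more can be done
None
```

The job is handed in at about 32 s of the 59 s allowed: the T-bolt is seated in the foot with its collar resting on it and locked a quarter turn clockwise, and the closing ring is at the stop post; no verdict came back.

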